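Set the mandoline slicer and put its food guard on

ROBOT

A 6-joint arm with a two-finger parallel gripper is mounted at the origin on a cart in front of the work surface, level with it; the furniture and walls round the work are solid. World frame = base frame: x ahead of the robot, y to its left, z up, the work surface at z = 0. Lengths are in m, angles in rad, forces in N, time in s.
With the tool pointing down it reaches from about 0.35 to 0.925 m from the base axis. Payload 6.4 kg.
Tool frame: the origin (TCP) lies between the finger pads; the fingertips stand 17 mm ahead of it and the grasp point (between the pads) lies 2 mm behind it; z points along the fingers, y is the line along which they close (so a half turn about z gives the same grasp; the last joint's range is limited). The gripper opens to 94 mm and grips with 3 to 60 N. Pads are 16 mm wide; open, the fingers measure 119 mm over their backs; the gripper's body (75 mm by 177 mm) begins 78 mm behind the grasp point.
Start: joints at [-0.174, 0.245, 1.558, -0, 1.339, -0.174], TCP at [0.65, 0, 0.222] pointing down, gripper open.
Joint ranges: [-3.13, 3.13], [-1.02, 2.26], [0.13, 2.54], [-0.95, 4.09], [0.21, 2.88], [-2.74, 2.74]. Speed limits (rad/s): [2.57, 2.57, 3.14, 3.14, 3.14, 3.14].

INTERFACE

Orientations are given as a unit quaternion [x, y, z, w].
In Python, from plant import read_state, optics, robot gives the robot as it stands.
- The arm moves only by the tool carry_out, never from a script. Its argument "deltas" is a list that holds one entry, the list of rows, each a list of 5 numbers: the opening, from 0 (shut) to 1 (fully open), then the shift along the world's x, y, z in m, then the turn about the world's z in degrees. In form: [[[claw, tx, ty, tz, roll], ...]]. A call has 1 to 12 rows; each row shifts and turns the commanded pose from where the row before left it; what a row does not reach is not made up. A row lasts 1/10 s, in which the tool goes at most 50 mm and 8.59 degrees, less where a joint would pass 70% of its speed; a pose out of reach is approached as far as the arm can. A call with a gripper value outside its range is refused whole. The fingers move at their own pace and stop on an object; "newtons" is the grip in N (left out, the last holds). Time passes only in rows, so rows that do not move let the fingers close. It gives the time, the measured TCP pose, the force, the opening and the grip force at its end, in the units of the state.
- read_state(): the state, without advancing time (a new reading comes with each control period).
- optics.camera(name): name is "scene" or "side" or "wrist"; returns a dict with "img" (480x640x3 uint8, blue, green, red), "mtx" (3x3 intrinsics, pixels), "position" and "rotation" of the camera in the world; the wrist camera has in their place "mount" (4x4, takes a point from camera to tool coordinates, whose origin is the TCP and whose axes are the flange's). Camera axes: x right, y down, z forward; pixel columns grow to the right and rows downward; lengths in m; the calibration is good to about 2 mm. A picture is of the moment at which its call begins: read the wrist's pose just before it. There is no depth.
- robot.close_job(): hands the job in; it is judged then, once.
The state is a dict: "clock": time; "qpos": joint angles; "qd": joint speeds; "joint_torque": joint torques, N m; "ee_pos": TCP position; "orientation": TCP orientation; "force": force on the tool from outside, world axes, zero at the start; "torque": the same for the moment, N m; "width": finger opening in m; "grasp_force": force on a finger pad.
Only numpy, scipy, OpenCV 4.12 (cv2) and the standard library are available. Lean on these libraries where they do the work, as an engineer would, in place of code of your own. Each camera call takes 0.05 s, during which the arm holds its last target. There are 200 camera calls.

TASK

Get the mandoline slicer ready: first lift its green slide knob out of the red-marked safety notch, move it up the slope and let it drop fully home in the notch marked with three white dots (the third one above the red). Then take the food guard that stands on the worktop to the slicer's left and lay it gently, flat and square on the slicer's two rails, grip outwards, anywhere along the deck, and let go of it. Do not push about or tip the loose jars, mill, shaker, tin and spoon.

Things in the scene. Friction and masses are not known exactly. Their poses are not given: they have to be found in the camera images.
- deck: Deck of the mandoline slicer: white frame on steel legs, fixed, sloping at 30 degrees, low end towards the robot. Origin on the middle line, 6 mm below the rail tops. Axes turn with the slicer: x up the slope, y across to the left, z square out of the deck. The plates between the rails lie 13 mm or more below the rail tops; at the top end a green loop handle reaches x = 190 mm, no higher than the rails.
- rails (a point): Midway along the deck, on its middle line, level with the tops of its two white side rails; axes as deck (z is 30 degrees from vertical). Each rail is 10 mm wide, inner face 50 mm, outer face 60 mm from the middle line, clear from x = -137 to +155 mm; below that a foot bar stands 6 mm above the rails.
- knob_grip (a point): Slide knob: green, round, ribbed, 19 mm thick (22 mm at its head), square out of the grey ledge at the slicer's right, 80 mm right of the middle line. Point on its axis, 22 mm above the ledge (ledge level with the rails, nothing higher near); its sides run from 18 mm below to 14 mm above. Axes as deck. A spring presses it into its notch: 2 N at home, 4 N at full lift. It cannot turn.
- carriage (a joint): position of the knob along the comb (m), growing up the slope: 0 in the red-marked notch (start), then 0.016, 0.032, 0.048 and 0.064 in the notches of one, two, three and four white dots. Stiff slide, 1 N. The notches are 9 mm long, the knob's foot 5 mm, so it has 2 mm play either way in a notch.
- knob (a joint): how far the knob is lifted square out of the deck (m): 0 when fully home in a notch, 0.012 at most. It clears the rounded teeth from 0.0075; let go over a tooth, it slips into a notch or stands on the tooth.
- notch_3 (a point): the place of knob_grip when the knob is home in the notch of three dots; same axes.
- guard_grip (a point): Food guard, loose, 0.12 kg: white plate 96 x 118 x 4 mm with a green upright grip bar, 24 mm thick (its x), 54 mm long (its y). Point at mid bar, 18 mm below its top; z points out of the plate on the grip's side. Plate underside 29 mm, its 4 mm boss 21 mm below the point; it stands on two lips (80 mm long along x, outer faces 88 mm apart) that reach 40 mm below the point.
- guard: The same food guard; origin under its middle, level with the lips' lower edges; axes as guard_grip. On the slicer the plate's edges rest on the rails and the lips hang between them (6 mm play either side), x along the rails, either way round; guard_grip is then 29 mm above rails along the deck's z. Rubbery edges: it stays where it is laid on the slope.
- jam_jar_plain: loose bystander: jam jar with a plain lid, 69 mm across, 89 mm tall; origin at the middle of its foot
- jam_jar_capped: loose bystander: jam jar with a patterned cloth cap, 88 mm across, 95 mm tall; origin at the middle of its foot
- pepper_mill: loose bystander: wooden pepper mill, 58 mm across, 170 mm tall; origin at the middle of its foot
- salt_shaker: loose bystander: clear salt shaker with a grey top, 44 mm across, 90 mm tall; origin at the middle of its foot
- tomato_tin: loose bystander: red tin, 75 mm across, 58 mm tall; origin at the middle of its foot
- spoon: loose bystander: wooden spoon lying on the worktop, 310 mm long; origin under its middle
Mind the look-alikes: they are no part of the job. What is shaped like the guard but blue, orange or yellow is not meant.

How it is judged:
By the outcome, as a careful person would: the job done as asked, in the order asked, and still so for the second after the job is handed in, with the robot touching nothing.
It also fails if it takes over 59 s, if anything falls off the work surface, if the arm or the gripper's body presses on something with over 40 N, if the wrist force passes 120 N, or if a joint passes its speed limit or range.

## Working session

There is one attempt and no reset: what is moved stays moved. The work goes in short steps, Python scripts to look and compute and a tool call to move; the robot and the scene stay as the last step left them, time stands still between calls to the robot, and variables do not carry over. Pictures are saved under pics/ and viewed, at most 10 in all, crops included, and the job is handed in when it is done.

Besides the shell and the picture viewer there is one more tool, called after "Request:" as name([rows], argument=value, ...), one row to a line, values as JSON. carry_out: Moves the arm, as the interface text tells. Its arguments: {"type":"object","properties":{"deltas":{"type":"array"},"newtons":{"type":"number"}},"required":["deltas"]}

```bash
mkdir -p pics; cat > h.py <<'E'
import numpy as np, cv2
from plant import read_state, optics, robot
from scipy.spatial.transform import Rotation as R
def cam(n):
    s=read_state(); c=optics.camera(n); K=np.array(c["mtx"])
    if n=="wrist":
        M=np.array(c["mount"]); T=np.eye(4); T[:3,:3]=R.from_quat(s["orientation"]).as_matrix(); T[:3,3]=s["ee_pos"]
        T=T@M; return c["img"],K,T[:3,3],T[:3,:3]
    return c["img"],K,np.array(c["position"]),np.array(c["rotation"])
def ray(c,u,v):
    d=c[3]@np.linalg.solve(c[1],[u,v,1.]); return c[2],d/np.linalg.norm(d)
def onz(c,u,v,z):
    o,d=ray(c,u,v); return o+d*(z-o[2])/d[2]
def tri(rs):
    A=sum(np.eye(3)-np.outer(d,d) for o,d in rs); b=sum((np.eye(3)-np.outer(d,d))@o for o,d in rs)
    p=np.linalg.solve(A,b); return p,[np.linalg.norm(np.cross(d,p-o)) for o,d in rs]
def proj(c,p):
    q=c[1]@(c[3].T@(np.array(p)-c[2])); return q[:2]/q[2]
E
python3 - <<'E'
from h import *
for n in("scene","side","wrist"):
    c=cam(n); cv2.imwrite(f"pics/{n}0.png",c[0]); print(n,c[2].round(3),c[3].round(2).tolist(),c[1][0,0])
print(read_state())
E
```

```text
scene [-0.336  0.725  1.178] [-0.42, 0.82, -0.34, 0.19] 473.328002588864
side [-0.292 -1.08   0.917] [0.81, -0.27, 0.15, -0.49] 545.2541412361418
wrist [0.65  0.067 0.383] [[1.0, -0.0, -0.0], [-0.0, -0.97, -0.23], [-0.0, 0.23, -0.97]] 416.21961980284937
{'clock': 0.15, 'qpos': array([-1.74075547e-01,  2.45672122e-01,  1.55868668e+00,  1.34959305e-05,
        1.33868696e+00, -1.74086550e-01]), 'qd': array([-0.00041819, -0.00254942, -0.00417465,  0.00017748,  0.00046207,
       -0.00034344]), 'joint_torque': array([ 8.87750393e-04, -4.16263855e+01, -3.14982533e+01,  6.85620052e-02,
        3.16100603e-02, -6.42144232e-05]), 'ee_pos': array([6.49585119e-01, 9.82719572e-05, 2.21612090e-01]), 'orientation': array([ 7.07103805e-01,  7.07109384e-01, -4.11627158e-04, -5.98739365e-04]), 'force': array([-0.01897891,  0.08539331, -0.36478809]), 'torque': array([ 0.03497431, -0.03308464, -0.00954686]), 'grasp_force': 0.0, 'width': 0.09377482706285732}
```

```bash
sed -i 's/np.array(c\["rotation"\])$/R.from_quat(c["rotation"]).as_matrix() if np.size(c["rotation"])==4 else np.array(c["rotation"])/' h.py; python3 -c "
from h import *
print(optics.camera('wrist')['mount'])
for n in('scene','side'): print(np.round(cam(n)[3],2).tolist(), proj(cam(n),[.65,0,.222]))"
```

```text
[[-8.77563760e-04 -9.72360318e-01 -2.33483707e-01  6.72031620e-02]
 [ 9.99999462e-01 -9.82426497e-04  3.32825166e-04 -6.62240361e-06]
 [-5.53006565e-04 -2.33483290e-01  9.72360657e-01 -1.61960679e-01]
 [ 0.00000000e+00  0.00000000e+00  0.00000000e+00  1.00000000e+00]]
[[-0.58, -0.57, 0.59], [-0.82, 0.42, -0.4], [-0.02, -0.71, -0.7]] [337.88679912 189.71365952]
[[0.81, -0.3, 0.51], [-0.59, -0.37, 0.71], [-0.02, -0.88, -0.48]] [360.29073415 223.19396882]
```

View pics/scene0.png

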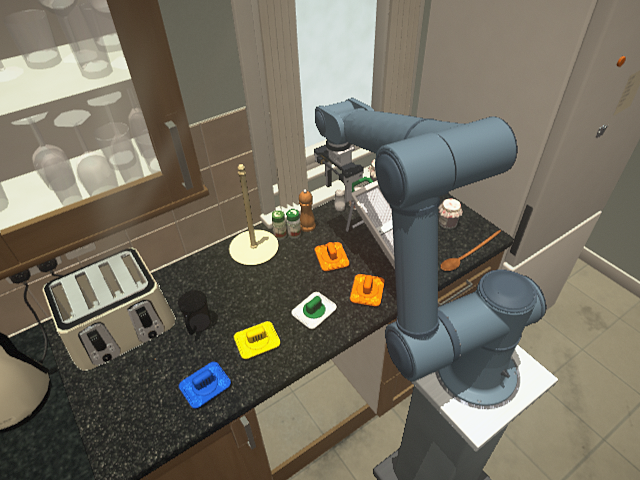

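View pics/side0.png

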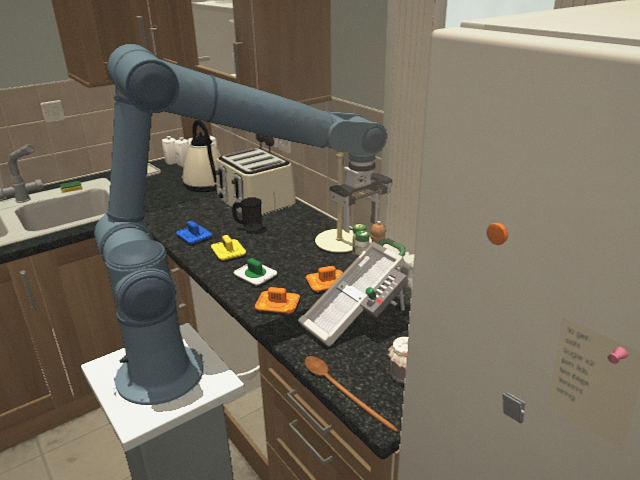

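View pics/wrist0.png

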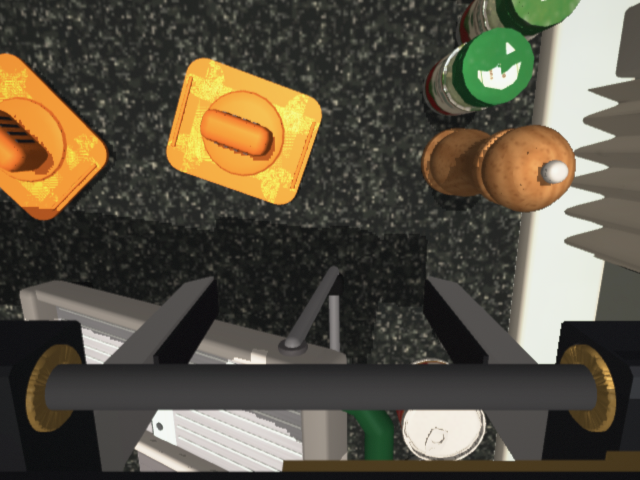

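Look-alikes for the guard in the scene view are orange (332,257) and (367,290), yellow (257,340) and blue (205,385). The white plate with the green bar at (314,310), side view (256,272), is the guard. The only green knob is on the slicer, side view (371,293), beside the red mark. The wrist view shows the slicer's left rail, the mill and the jars.

```bash
python3 - <<'E'
from h import *
c=cam("side")
for z in (.1,.13,.16): print(z,onz(c,371,293,z).round(3))
print("guard",onz(c,256,272,.04).round(3), onz(cam("scene"),314,305,.04).round(3))
for nm,u,v,z in(("low R",322,340,.04),("low L",301,322,.04),("top L",370,247,.18),("top R",405,265,.18)): print(nm,onz(c,u,v,z).round(3))
cv2.imwrite("pics/crop1.png",cv2.resize(c[0][220:360,220:420],None,fx=4,fy=4,interpolation=cv2.INTER_CUBIC))
E
```

```text
0.1 [ 0.555 -0.159  0.1  ]
0.13 [ 0.524 -0.192  0.13 ]
0.16 [ 0.493 -0.226  0.16 ]
guard [0.415 0.221 0.04 ] [0.426 0.254 0.04 ]
low R [ 0.373 -0.178  0.04 ]
low L [ 0.375 -0.081  0.04 ]
top L [ 0.628 -0.069  0.18 ]
top R [ 0.634 -0.203  0.18 ]
```

View pics/crop1.png

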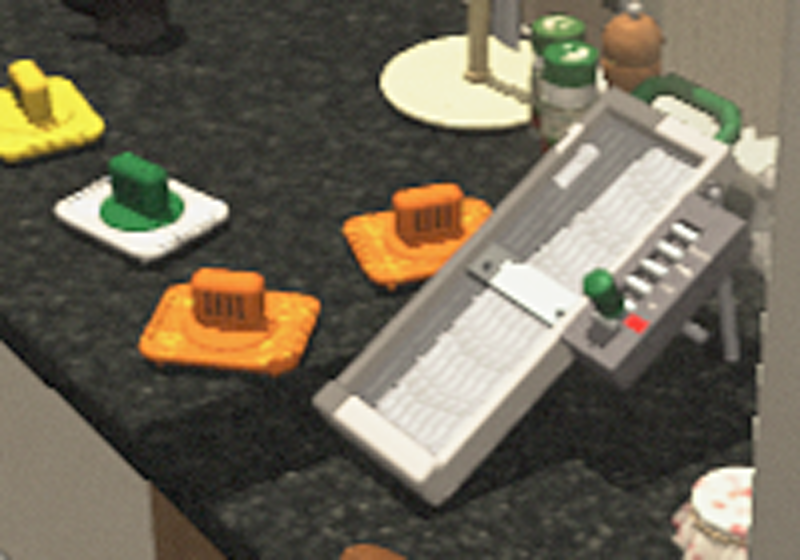

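The close crop confirms the choices: the white and green guard at crop (140,205), the green knob at (602,290) next to the red square (637,323), and three/four white dot rows further up. Next: roll the tool and look from above.

Request:
carry_out([
  [[1, -0.01, -0.01, 0.02, 8], [1, -0.01, -0.01, 0.02, 8], [1, -0.01, -0.015, 0.02, 8], [1, -0.01, -0.015, 0.02, 8], [1, -0.01, -0.02, 0.02, 8], [1, -0.01, -0.02, 0.02, 8], [1, -0.01, -0.02, 0.01, 8], [1, -0.01, -0.02, 0, 8], [1, 0, 0, 0, 8], [1, 0, 0, 0, 8], [1, 0, 0, 0, 8], [1, 0, 0, 0, 2]],
])

```text
clock: 1.7
ee_pos: [0.5699, -0.1301, 0.3525]
orientation: [-0.001, 1.0, -0.0, 0.0]
force: [-0.5, -0.2, 0.5]
width: 0.0941
grasp_force: 0.0
```

```bash
python3 - <<'E'
from h import *
import pickle
c=cam("wrist"); cv2.imwrite("pics/w1.png",c[0]); pickle.dump(c,open("w1.pkl","wb")); s=read_state(); print(s["ee_pos"],s["orientation"],s["qpos"])
E
```

```text
[ 0.5699665  -0.13004228  0.35252697] [-1.22192897e-03  9.99999251e-01 -4.08658802e-05  5.59230641e-05] [-4.18121754e-01  1.49800181e-02  1.57604356e+00 -2.91168683e-05
  1.55043364e+00 -1.99136135e+00]
```

View pics/w1.png

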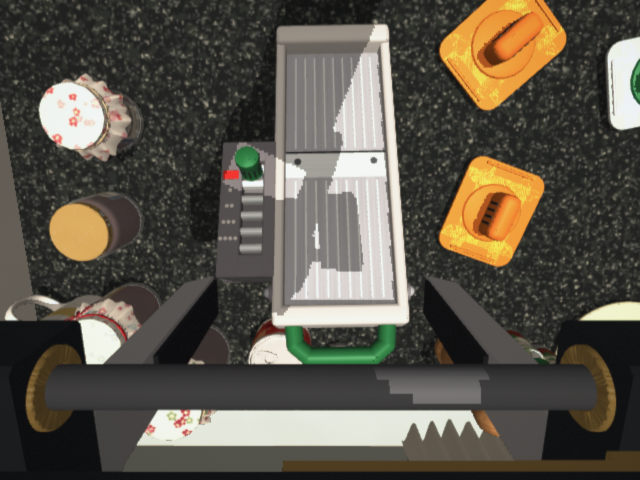

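The top view shows: knob head (247,157), red mark (231,175), dot rows at about (228,190..240), frame edges at columns ~275 and ~390-408, and the green loop handle ending at row ~362. The white guard is at the right edge (630,85). Now measuring.

```bash
python3 - <<'E'
from h import *
import pickle
c=pickle.load(open("w1.pkl","rb")); g=cv2.GaussianBlur(cv2.cvtColor(c[0],cv2.COLOR_BGR2GRAY),(3,3),0).astype(float)
dx=np.gradient(g,axis=1)
def edge(lo,hi,sgn,rows):
    P=np.array([(lo+np.argmax(sgn*dx[r,lo:hi]),r) for r in rows],float)
    for _ in range(6):
        k=np.polyfit(P[:,1],P[:,0],1); e=P[:,0]-np.polyval(k,P[:,1]); P=P[abs(e)<max(1.5,1.5*np.std(e))]
    print("edge",k,len(P),np.std(e)); return k
rows=range(50,310)
kl=edge(262,284,1,list(range(50,138))+list(range(285,310))); kr=edge(382,418,-1,rows)
n=[]
for k in(kl,kr):
    a=ray(c,np.polyval(k,50),50)[1]; b=ray(c,np.polyval(k,310),310)[1]; m=np.cross(a,b); n.append(m/np.linalg.norm(m))
d=np.cross(*n); d/=np.linalg.norm(d); d*=np.sign(d[0]); print("dir",d,"pitch",np.degrees(np.arcsin(d[2])),"yaw",np.degrees(np.arctan2(d[1],d[0])))
yaw=np.arctan2(d[1],d[0]); 
Rd=R.from_euler("z",yaw).as_matrix()@R.from_euler("y",-np.pi/6).as_matrix(); X,Y,Z=Rd.T
# point on midline p (relative cam): n1.(p+.06Y)=0, n2.(p-.06Y)=0, X.p = 0
p=np.linalg.solve(np.array([n[0],n[1],X]),[.06*n[0]@Y,-.06*n[1]@Y,0]); print("signs",p)
p0=c[2]+p
def deckpt(u,v,h,dp=p0): # ray with plane h above rails
    o,r=ray(c,u,v); q=o+r*(((p0+h*Z-o)@Z)/(r@Z)); return q
hsv=cv2.cvtColor(c[0],cv2.COLOR_BGR2HSV); G=cv2.inRange(hsv,(50,100,30),(85,255,255))
m=np.zeros_like(G); m[320:364,280:400]=G[320:364,280:400]; ys,xs=np.nonzero(m); print("handle end row",ys.max(),xs[ys==ys.max()].mean(), xs.min(),xs.max())
h=deckpt(xs[ys==ys.max()].mean(),ys.max(),-.004); 
mid=p0+X*((h-p0)@X-.19); print("rails pt from handle",mid.round(4), "lat",(h-p0)@Y)
t=deckpt(333,24,.006); print("foot bar far end, deck x",((t-mid)@X))
m=np.zeros_like(G); m[130:200,225:275]=G[130:200,225:275]
n_,l,st,ce=cv2.connectedComponentsWithStats(m); i=1+st[1:,4].argmax(); print("knob",st[i],ce[i])
s=cam("side"); H2=cv2.inRange(cv2.cvtColor(s[0],cv2.COLOR_BGR2HSV),(50,100,25),(85,255,255)); m=np.zeros_like(H2); m[270:320,350:395]=H2[270:320,350:395]
n_,l2,st2,ce2=cv2.connectedComponentsWithStats(m); j=1+st2[1:,4].argmax(); print("side knob",st2[j],ce2[j])
k,e=tri([ray(c,*ce[i]),ray(s,*ce2[j])]); print("knob tri",k.round(4),np.round(e,4),"deck",((k-mid)@Rd).round(4))
pickle.dump((mid,Rd),open("deck.pkl","wb"))
# knob axis at y=-80: top of head h=36mm
q=deckpt(247,155,.036); print("head in deck",((q-mid)@Rd).round(4))
print("red deck",((deckpt(231,175,0)-mid)@Rd).round(4))
for ww in(.0,.01,.022,.036):
    kk=mid+Rd@[0.,-.08,ww]; print(ww,proj(c,kk),proj(s,kk))
cv2.imwrite("pics/kn.png",cv2.resize(c[0][130:260,210:300],None,fx=5,fy=5,interpolation=cv2.INTER_CUBIC))
E
```

```text
edge [-1.71908683e-02  2.76874162e+02] 111 0.3060824700420177
edge [7.42635062e-02 3.85571466e+02] 247 0.31574376698843243
dir [0.86821312 0.01732238 0.49588901] pitch 29.728389837160673 yaw 1.1429999567285223
signs [ 0.18286933  0.01817516 -0.3173039 ]
handle end row 363 340.5 285 395
rails pt from handle [ 0.5182 -0.1156  0.1006] lat -0.000675670247437389
foot bar far end, deck x -0.1586906761611367
knob [235 147  27  33 599] [248.15525876 161.95659432]
side knob [366 287   8   8  42] [369.04761905 290.66666667]
knob tri [ 0.5174 -0.1936  0.1408] [0.0009 0.0009] deck [ 0.0181 -0.078   0.036 ]
head in deck [ 0.012  -0.0798  0.036 ]
red deck [ 0.0135 -0.1016 -0.    ]
0.0 [253.74369451 161.9519346 ] [370.1847347  303.47855189]
0.01 [252.03667065 156.99227843] [368.86490381 301.41937886]
0.022 [249.87608553 150.71482703] [367.26455944 298.92255446]
0.036 [247.18640776 142.90012844] [365.37428313 295.97338419]
```

View pics/kn.png

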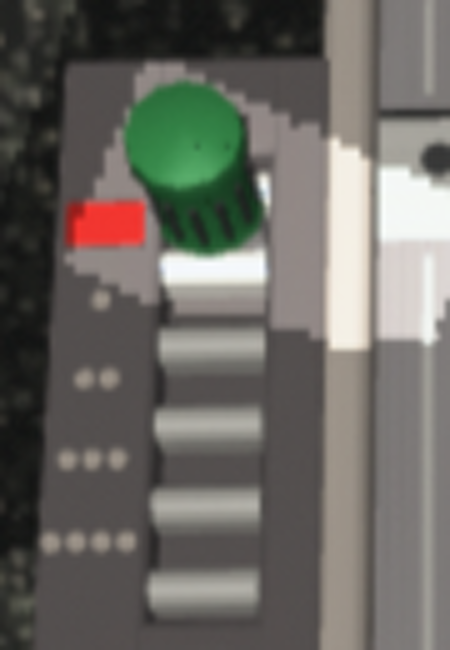

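The crop shows the knob head centre at (247,156), the red mark centre at (231,175), and the three-dot row at (228,222), so the knob's deck x is 13 mm. Working out the approach.

```bash
python3 - <<'E'
from h import *
import pickle
c=pickle.load(open("w1.pkl","rb")); mid,Rd=pickle.load(open("deck.pkl","rb"))
for u,v in((231.4,174.6),(228.4,222),(246.7,156.2)):
    o,r=ray(c,u,v); Z=Rd[:,2]; h=.036 if v<160 else 0; q=o+r*(((mid+h*Z-o)@Z)/(r@Z)); print(((q-mid)@Rd).round(4))
g=mid+Rd@[.0133,-.08,.028]; tcp=g-[0,0,.002]; s=read_state(); print("grip",g.round(4),"delta",(tcp-s["ee_pos"]).round(4)); print(Rd.round(4))
E
```

```text
[ 0.0131 -0.1012 -0.    ]
[ 0.0617 -0.1019 -0.    ]
[ 0.0132 -0.08    0.036 ]
grip [ 0.5173 -0.1956  0.1315] delta [-0.0527 -0.0656 -0.2231]
[[ 0.8659 -0.0199 -0.4999]
 [ 0.0173  0.9998 -0.01  ]
 [ 0.5     0.      0.866 ]]
```

Request:
carry_out([
  [[0.6, -0.026, -0.033, -0.02, 1], [0.6, -0.0267, -0.0326, -0.03, 0], [0.6, 0, 0, -0.04, 0], [0.6, 0, 0, -0.04, 0], [0.6, 0, 0, -0.03, 0], [0.6, 0, 0, -0.013, 0], [0.6, 0, 0, 0, 0]],
])

```text
clock: 2.5
ee_pos: [0.5173, -0.1939, 0.1788]
orientation: [-0.009, 1.0, 0.001, -0.002]
force: [0.5, 0.9, 0.4]
width: 0.0563
grasp_force: 0.0
```

```bash
python3 - <<'E'
from h import *
import pickle
mid,Rd=pickle.load(open("deck.pkl","rb"))
c=cam("wrist"); s=cam("side"); st=read_state(); print(st["ee_pos"],st["force"],st["width"])
top=mid+Rd@[.0133,-.08,.036]; a=mid+Rd@[.0133,-.08,.022]; print("pred top wrist",proj(c,top),"grip",proj(c,a))
w=c[0].copy(); cv2.circle(w,tuple(proj(c,top).astype(int)),3,(0,0,255),1)
S=cv2.resize(s[0][225:345,310:430],(480,480),interpolation=cv2.INTER_CUBIC)
cv2.imwrite("pics/a1.png",np.hstack([cv2.resize(w[:,80:560],(320,320)),cv2.resize(S,(320,320))]))
E
```

```text
[ 0.51908666 -0.19494508  0.1820476 ] [-0.10696822 -0.43829229  0.51927917] 0.05629731770722323
pred top wrist [317.2954249  272.30366624] grip [317.49050086 278.04790388]
```

View pics/a1.png

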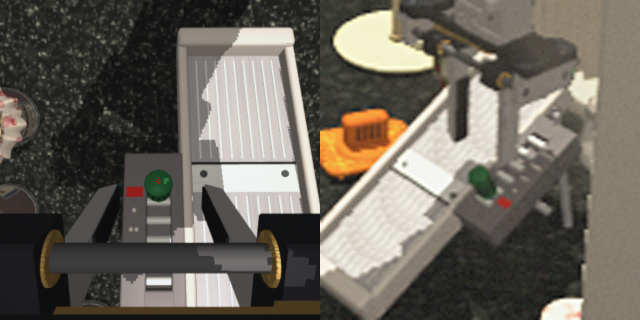

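The picture shows the knob centred between the open fingers at (158,183), and the predicted knob top lands on the real one. Descend and grip.

Request:
carry_out([
  [[0.6, 0, 0, -0.015, 0], [0.6, 0, 0, -0.015, 0], [0.6, 0, 0, -0.01, 0], [0.6, 0, 0, -0.01, 0], [0.6, 0, 0, 0, 0], [0.15, 0, 0, 0, 0], [0.1, 0, 0, 0, 0], [0.1, 0, 0, 0, 0], [0.1, 0, 0, 0, 0]],
], newtons=20)

```text
clock: 3.5
ee_pos: [0.5185, -0.1947, 0.131]
orientation: [-0.009, 1.0, -0.0, 0.0]
force: [-0.1, 0.2, 0.1]
width: 0.0276
grasp_force: 0.0
```

Request:
carry_out([
  [[0.1, 0, 0, 0, 0], [0.1, 0, 0, 0, 0], [0.1, 0, 0, 0, 0], [0.1, 0, 0, 0, 0]],
], newtons=25)

```text
clock: 3.9
ee_pos: [0.5184, -0.1952, 0.1308]
orientation: [-0.009, 1.0, -0.001, 0.0]
force: [-0.7, -4.7, 0.8]
width: 0.0186
grasp_force: 25.0
```

Request:
carry_out([
  [[0.1, -0.0017, 0, 0.0029, 0], [0.1, -0.0017, 0, 0.0029, 0], [0.1, -0.0017, 0, 0.0029, 0], [0.1, 0, 0, 0, 0], [0.1, 0, 0, 0, 0]],
])

```text
clock: 4.4
ee_pos: [0.5135, -0.1953, 0.1391]
orientation: [-0.009, 1.0, -0.001, 0.001]
force: [1.9, -4.7, -3.5]
width: 0.0185
grasp_force: 25.0
```

Request:
carry_out([
  [[0.1, 0.0069, 0, 0.004, 0], [0.1, 0.0069, 0, 0.004, 0], [0.1, 0.0069, 0, 0.004, 0], [0.1, 0.0069, 0.0005, 0.004, 0], [0.1, 0.0069, 0.0004, 0.004, 0], [0.1, 0.0071, 0, 0.004, 0], [0.1, 0, 0, 0, 0], [0.1, 0, 0, 0, 0], [0.1, 0, 0, 0, 0]],
])

```text
clock: 5.3
ee_pos: [0.5551, -0.1944, 0.163]
orientation: [-0.009, 1.0, -0.001, 0.001]
force: [2.1, -5.9, -3.9]
width: 0.0185
grasp_force: 25.0
```

Request:
carry_out([
  [[0.1, 0.0017, 0, -0.0029, 0], [0.1, 0.0017, 0, -0.0029, 0], [0.1, 0.0017, 0, -0.0029, 0], [0.1, 0, 0, 0, 0], [0.1, 0, 0, 0, 0]],
])

```text
clock: 5.8
ee_pos: [0.5597, -0.1944, 0.1547]
orientation: [-0.009, 1.0, -0.001, -0.0]
force: [-0.7, -5.2, 0.1]
width: 0.0185
grasp_force: 25.0
```

Request:
carry_out([
  [[0.6, 0, 0, 0, 0], [0.6, 0, 0, 0, 0], [0.6, 0, 0, 0, 0], [0.6, 0, 0, 0, 0], [0.6, 0, 0, 0.03, 0], [0.6, 0, 0, 0.04, 0], [0.6, 0, 0, 0.05, 0], [0.6, -0.01, 0.02, 0.05, 0], [0.6, -0.03, 0.04, 0.02, 0], [1, 0, 0, 0, 0], [1, 0, 0, 0, 0]],
])

```text
clock: 6.9
ee_pos: [0.5228, -0.1377, 0.3393]
orientation: [-0.009, 1.0, -0.0, 0.001]
force: [-0.0, 0.5, -0.4]
width: 0.0691
grasp_force: 0.0
```

```bash
python3 - <<'E'
from h import *
import pickle
mid,Rd=pickle.load(open("deck.pkl","rb"))
c=cam("wrist"); sc=cam("scene"); sd=cam("side"); pickle.dump((sc,sd),open("ss.pkl","wb")); st=read_state(); print(st["ee_pos"],st["force"],st["width"])
w=c[0].copy()
for n in (2,3,4):
  for h in(0,.036,.044): print(n,h,proj(c,mid+Rd@[.0133+.016*n,-.08,h]).round(1))
cv2.imwrite("pics/b1.png",np.hstack([cv2.resize(w[120:300,200:340],(400,514)),cv2.resize(sc[0][270:350,270:350],(400,514))]))
G=cv2.inRange(cv2.cvtColor(w,cv2.COLOR_BGR2HSV),(50,100,30),(85,255,255)); n_,l,s,ce=cv2.connectedComponentsWithStats(G); print(s[1:][s[1:,4]>60],ce[1:][s[1:,4]>60])
E
```

```text
[ 0.52265347 -0.13853517  0.33694982] [-0.41212033  0.07149429 -0.24813703] 0.08108185874471582
2 0 [259.5 255.8]
2 0.036 [253.5 245.1]
2 0.044 [252.  242.4]
3 0 [258.8 272.4]
3 0.036 [252.7 263.2]
3 0.044 [251.1 260.9]
4 0 [258.1 289.5]
4 0.036 [251.8 281.8]
4 0.044 [250.2 279.9]
[[ 240  253   28   29  556]
 [ 300  410   96   14 1111]] [[253.62410072 266.38848921]
 [347.28352835 415.7029703 ]]
```

View pics/b1.png

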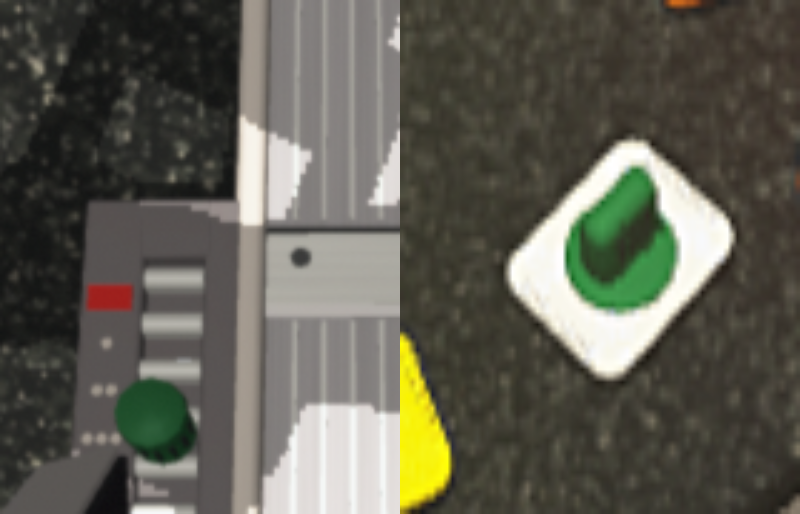

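The left crop shows the knob in line with the three-dot row, at the predicted notch-3 pixel (253,263). The right crop shows the guard with its bar along the crop's diagonal. Now over to the guard.

Request:
carry_out([
  [[1, -0.003, 0.0375, 0, 0], [1, -0.003, 0.0375, 0, 0], [1, -0.003, 0.0375, 0, 0], [1, -0.003, 0.0375, 0, 0], [1, -0.003, 0.0375, 0, 0], [1, -0.003, 0.0375, 0, 0], [1, -0.003, 0.0375, 0, 0], [1, -0.003, 0.0375, 0, 0], [1, -0.003, 0.0375, 0, 0], [1, -0.003, 0.0375, 0, 0], [1, 0, 0, 0, 0], [1, 0, 0, 0, 0]],
])

```text
clock: 8.25
ee_pos: [0.4929, 0.2368, 0.3371]
orientation: [-0.009, 1.0, -0.001, -0.001]
force: [-0.2, -0.1, -0.3]
width: 0.0943
grasp_force: 0.0
```

```bash
python3 - <<'E'
from h import *
c=cam("wrist"); st=read_state(); print(st["ee_pos"],st["width"],st["qpos"][5])
hsv=cv2.cvtColor(c[0],cv2.COLOR_BGR2HSV)
G=cv2.inRange(hsv,(50,100,20),(85,255,255)); W=cv2.inRange(hsv,(0,0,150),(180,60,255)); G[300:]=0;W[300:]=0
n_,l,s,ce=cv2.connectedComponentsWithStats(G); print(s[1:][s[1:,4]>200],ce[1:][s[1:,4]>200])
U=cv2.morphologyEx(W|G,cv2.MORPH_CLOSE,np.ones((7,7)))
n_,l,s,ce=cv2.connectedComponentsWithStats(U); print(s[1:][s[1:,4]>800])
i=1+s[1:,4].argmax(); cn=max(cv2.findContours((l==i).astype(np.uint8),cv2.RETR_EXTERNAL,cv2.CHAIN_APPROX_NONE)[0],key=cv2.contourArea)
P=np.array([onz(c,u,v,.013)[:2] for u,v in cn[:,0]],np.float32); r=cv2.minAreaRect(P*1000); print("rect",r)
v=c[0].copy(); cv2.drawContours(v,[cn],-1,(0,0,255),1); cv2.imwrite("pics/g1.png",v)
E
```

```text
[0.49307136 0.23617018 0.33740855] 0.09427379041111754 -1.3482675635106494
[[ 307  117   61   62 2906]] [[336.56813489 147.19545767]]
[[   0   95   47  205 5834]
 [ 280   96  113  100 8914]]
rect ((428.4467468261719, 254.29806518554688), (97.33910369873047, 120.28201293945312), 12.062053680419922)
```

View pics/g1.png

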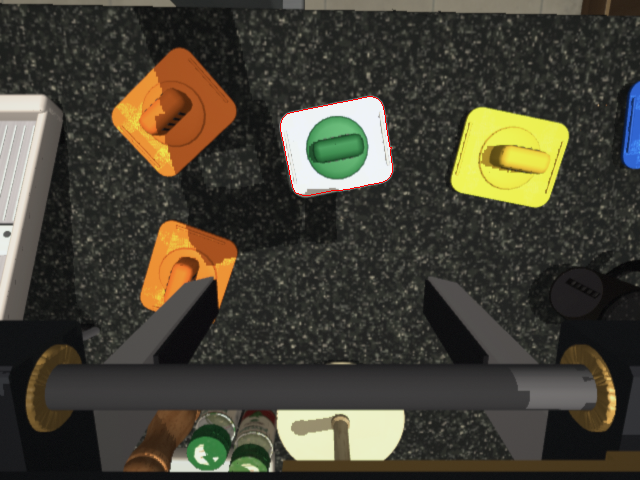

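The view shows the white plate outlined at (337,147) with its green bar tilted about 12°. The oranges at (175,110) and (190,270) and the yellow at (512,157) are clear of the gripper. Approach.

Request:
carry_out([
  [[1, -0.02, 0.006, -0.035, 5.5], [1, -0.02, 0.006, -0.035, 5.5], [1, -0.0246, 0.006, -0.035, 0], [1, 0, 0, -0.035, 0], [1, 0, 0, -0.035, 0], [1, 0, 0, -0.035, 0], [1, 0, 0, -0.02, 0], [1, 0, 0, 0, 0], [1, 0, 0, 0, 0]],
])

```text
clock: 9.2
ee_pos: [0.4288, 0.254, 0.109]
orientation: [-0.104, 0.995, -0.0, -0.0]
force: [0.1, -0.6, -0.2]
width: 0.0936
grasp_force: 0.0
```

```bash
python3 - <<'E'
from h import *
c=cam("wrist"); st=read_state(); print(st["ee_pos"],st["width"])
hsv=cv2.cvtColor(c[0],cv2.COLOR_BGR2HSV)
G=cv2.inRange(hsv,(50,100,10),(85,255,255))
n_,l,s,ce=cv2.connectedComponentsWithStats(G); print(s[1:][s[1:,4]>200],ce[1:][s[1:,4]>200])
a=np.radians(12.06); g=np.array([.4284,.2543]); t=np.array([-np.sin(a),np.cos(a)])
for k in(-27,0,27):
  q=g+t*k/1000; print(k,proj(c,[*q,.058]).round(1),proj(c,[*q,.019]).round(1))
v=c[0].copy()
for k in(-27,27):
  for z in(.058,.019): cv2.circle(v,tuple(proj(c,[*(g+t*k/1000),z]).astype(int)),3,(0,0,255),1)
cv2.imwrite("pics/g2.png",v)
E
```

```text
[0.42947256 0.25437139 0.10992459] 0.09418155265917182
[[ 266  198  109  106 8903]] [[320.11602831 250.49578794]]
-27 [271.2 273. ] [278.3 254.3]
0 [321.6 272.8] [321.5 254.1]
27 [372.1 272.7] [364.6 254. ]
```

View pics/g2.png

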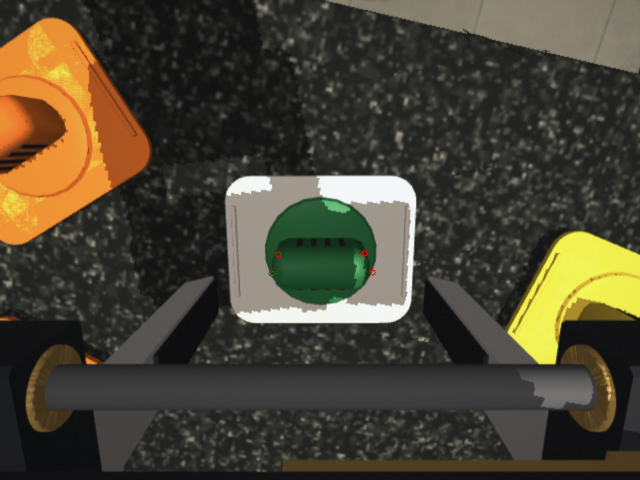

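The bar sits square and centred between the fingers at (320,268), about 1.5 mm nearer the robot than I had predicted. Descend and grip lightly.

Request:
carry_out([
  [[1, -0.0015, 0, -0.02, 0], [1, 0, 0, -0.02, 0], [1, 0, 0, -0.0135, 0], [1, 0, 0, -0.01, 0], [1, 0, 0, -0.0035, 0], [0.4, 0, 0, 0, 0], [0.4, 0, 0, 0, 0], [0.4, 0, 0, 0, 0], [0.4, 0, 0, 0, 0], [0.4, 0, 0, 0, 0], [0.4, 0, 0, 0, 0], [0.4, 0, 0, 0, 0]],
], newtons=8)

```text
clock: 10.45
ee_pos: [0.427, 0.2547, 0.042]
orientation: [-0.105, 0.995, -0.0, 0.0]
force: [-0.8, -1.4, 3.2]
width: 0.0543
grasp_force: 8.0
```

Request:
carry_out([
  [[0.4, 0, 0, 0.005, 0], [0.4, 0, 0, 0.015, 0], [0.4, 0, 0, 0.025, 0], [0.4, 0, 0, 0.03, 0], [0.4, 0, 0, 0.035, 0], [0.4, 0, 0, 0.03, 0], [0.4, 0, 0, 0.015, 0], [0.4, 0, 0, 0.005, 0], [0.4, 0, 0, 0, 0]],
], newtons=15)

```text
clock: 11.35
ee_pos: [0.4266, 0.2548, 0.2018]
orientation: [-0.105, 0.995, 0.0, 0.0]
force: [-0.1, -0.2, -0.6]
width: 0.0537
grasp_force: 15.0
```

Request:
carry_out([
  [[0.4, 0.004, -0.015, 0, -2], [0.4, 0.004, -0.03, 0, -3], [0.4, 0.004, -0.035, 0, -3], [0.4, 0.004, -0.04, 0, -3], [0.4, 0.006, -0.04, 0, 0], [0.4, 0.006, -0.04, 0, 0], [0.4, 0.006, -0.04, 0, 0], [0.4, 0.006, -0.04, 0, 0], [0.4, 0.004, -0.035, 0, 0], [0.4, 0.004, -0.03, 0, 0], [0.4, 0.002, -0.02, 0, 0], [0.4, 0, -0.006, 0, 0]],
])

```text
clock: 12.55
ee_pos: [0.4759, -0.1175, 0.1999]
orientation: [-0.007, 1.0, 0.001, -0.001]
force: [-0.2, 0.2, -2.1]
width: 0.0542
grasp_force: 15.0
```

```bash
python3 - <<'E'
from h import *
import pickle
mid,Rd=pickle.load(open("deck.pkl","rb")); s=read_state(); print(s["ee_pos"],s["orientation"],s["width"],s["grasp_force"],s["force"])
f=mid+Rd@[-.04,0,.033]-[0,0,.002]; print("final tcp",f.round(4),"contact tcp",(f+[.0101,.0002,.0284]).round(4))
c=cam("wrist"); d=cam("side"); cv2.imwrite("pics/p1.png",np.hstack([cv2.resize(c[0],(448,336)),cv2.resize(d[0][200:350,270:420],(336,336))]))
E
```

```text
[ 0.47591295 -0.117488    0.19989104] [-7.44448733e-03  9.99971067e-01  6.79426005e-04 -1.40805595e-03] 0.054232070122727405 14.999687522649765 [-0.19346749  0.15463539 -2.09295901]
final tcp [ 0.467  -0.1166  0.1071] contact tcp [ 0.4771 -0.1164  0.1355]
```

View pics/p1.png

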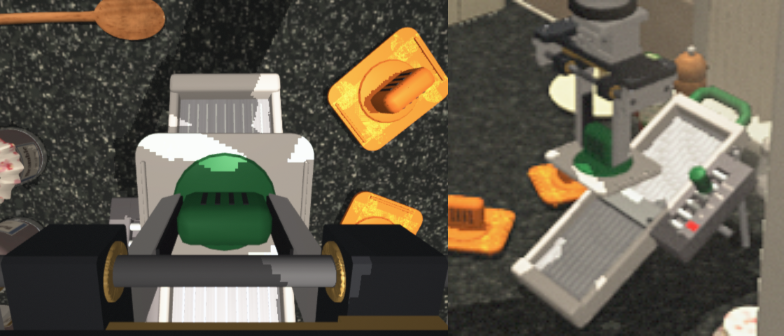

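The left panel shows the guard held square and centred over the deck (225,190). The right panel shows it above the rails, with the knob still in its place. Lower to first contact, then loosen the grip so the guard can pivot.

Request:
carry_out([
  [[0.4, 0.0005, 0.0005, -0.02, 0], [0.4, 0.0005, 0.0005, -0.02, 0], [0.4, 0, 0, -0.013, 0], [0.4, 0, 0, -0.006, 0], [0.4, 0, 0, 0, 0]],
], newtons=8)

```text
clock: 13.15
ee_pos: [0.4772, -0.1144, 0.1419]
orientation: [-0.009, 1.0, 0.0, -0.001]
force: [0.2, 0.6, -1.7]
width: 0.0538
grasp_force: 8.0
```

Request:
carry_out([
  [[0.4, 0, 0, -0.003, 0], [0.4, 0, 0, -0.003, 0], [0.4, -0.001, 0, -0.002, 0], [0.4, -0.002, 0, -0.003, 0], [0.4, -0.001, 0, -0.003, 0], [0.4, 0, 0, 0, 0]],
], newtons=4)

```text
clock: 13.75
ee_pos: [0.4735, -0.1153, 0.1283]
orientation: [-0.009, 1.0, -0.0, -0.0]
force: [-0.7, -0.4, -1.4]
width: 0.0544
grasp_force: 4.0
```

Request:
carry_out([
  [[0.4, -0.001, -0.001, -0.003, 0], [0.4, -0.001, 0, -0.003, 0], [0.4, -0.001, 0, -0.003, 0], [0.4, -0.001, 0, -0.003, 0], [0.4, 0, 0, 0, 0]],
])

```text
clock: 14.25
ee_pos: [0.4693, -0.1161, 0.116]
orientation: [-0.009, 1.0, 0.0, -0.001]
force: [1.0, 0.7, -2.6]
width: 0.0542
grasp_force: 4.0
```

```bash
python3 - <<'E'
from h import *
s=read_state(); print(s["ee_pos"],s["force"],s["torque"],s["width"])
c=cam("wrist"); d=cam("side"); cv2.imwrite("pics/p2.png",np.hstack([cv2.resize(c[0],(400,300)),cv2.resize(d[0][220:340,280:420],(350,300),interpolation=cv2.INTER_CUBIC)]))
E
```

```text
[ 0.46926368 -0.11607794  0.11602907] [ 0.98496957  0.65634349 -2.59662069] [ 0.06566048 -0.04104031  0.02564554] 0.05424808378045836
```

View pics/p2.png

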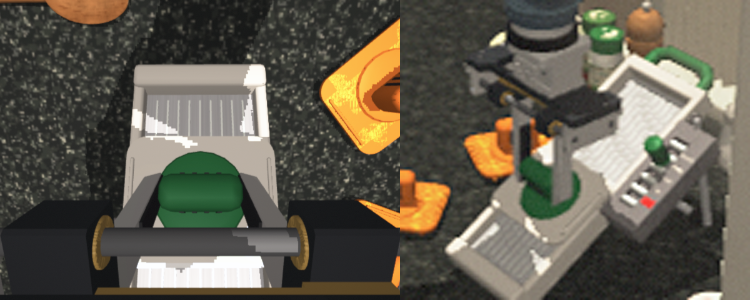

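The left panel shows the guard's lower edge nearing the rails at (200,145). The right panel shows it pivoting to the slope at (550,190), with the knob untouched. That was my twelfth picture against a limit of 10, so I'll work from numbers only from here.

Request:
carry_out([
  [[0.4, -0.001, 0, -0.003, 0], [0.4, -0.001, 0, -0.003, 0], [0.4, -0.0005, 0, -0.002, 0], [0.4, 0, 0, 0, 0], [0.4, 0, 0, 0, 0]],
])

```text
clock: 14.85
ee_pos: [0.4678, -0.1165, 0.1093]
orientation: [-0.009, 1.0, -0.0, 0.001]
force: [1.8, 1.1, 3.7]
width: 0.0542
grasp_force: 4.0
```

```bash
cat > chk.py <<'E'
from h import *
import pickle
mid,Rd=pickle.load(open("deck.pkl","rb")); s=read_state(); print(s["ee_pos"],s["force"],s["width"], "pivot deck",((s["ee_pos"]+[0,0,.002]-mid)@Rd).round(4))
d=cam("side"); hsv=cv2.cvtColor(d[0],cv2.COLOR_BGR2HSV); G=cv2.inRange(hsv,(50,90,15),(88,255,255)); G[:230]=0; G[:,:300]=0; G[:,430:]=0
n,l,st,ce=cv2.connectedComponentsWithStats(G)
for i in range(1,n):
    if st[i,4]>15: print(st[i],ce[i].round(1))
x=(s["ee_pos"]-mid)@Rd[:,0]
print("pred boss centre/px flat", proj(d,mid+Rd@[-.045,0,.008]).round(1), "bar top",proj(d,mid+Rd@[-.045,0,.047]).round(1))
E
python3 chk.py
```

```text
[ 0.46781638 -0.11645492  0.10930456] [1.83327979 1.14939143 3.70075209] 0.054238277077405556 pivot deck [-0.0382  0.0001  0.0345]
[354 230  15  11  75] [361.2 233.9]
[378 239   8   6  26] [381.3 241.6]
[387 239  18  12  32] [396.6 244.2]
[378 275   7   7  40] [381.2 277.8]
[328 284  24  25 278] [336.2 296.7]
pred boss centre/px flat [338.2 301. ] bar top [332.6 293. ]
```

Request:
carry_out([
  [[0.4, -0.0003, 0, -0.001, 0], [0.4, 0, 0, -0.0005, 0], [0.4, 0, 0, 0, 0]],
], newtons=3)

```text
clock: 15.2
ee_pos: [0.4671, -0.1165, 0.1073]
orientation: [-0.009, 1.0, -0.0, 0.0]
force: [0.3, -0.4, 4.5]
width: 0.0539
grasp_force: 3.0
```

Request:
carry_out([
  [[0.65, 0, 0, 0, 0], [0.75, 0, 0, 0, 0], [0.85, 0, 0, 0, 0], [0.85, 0, 0, 0, 0], [0.85, 0, 0, 0, 0], [0.85, 0, 0, 0, 0]],
])

```text
clock: 15.8
ee_pos: [0.4668, -0.1162, 0.1071]
orientation: [-0.009, 1.0, 0.0, -0.0]
force: [-0.2, 0.4, 0.2]
width: 0.0799
grasp_force: 0.0
```

Request:
carry_out([
  [[0.85, 0, 0, 0.015, 0], [0.85, 0, 0, 0.03, 0], [0.85, 0, 0, 0.04, 0], [0.85, 0, 0, 0.04, 0], [0.85, 0.02, 0, 0.04, 0], [0.85, 0.03, 0, 0.04, 0], [0.85, 0.03, 0, 0.03, 0], [0.85, 0.02, 0, 0, 0], [0.85, 0, 0, 0, 0], [0.85, 0, 0, 0, 0]],
])

```text
clock: 16.8
ee_pos: [0.5663, -0.116, 0.341]
orientation: [-0.009, 1.0, 0.0, -0.001]
force: [-0.6, 0.6, -0.0]
width: 0.0797
grasp_force: 0.0
```

```bash
cat > fin.py <<'E'
from h import *
import pickle
mid,Rd=pickle.load(open("deck.pkl","rb")); s=read_state(); print(s["ee_pos"],s["force"],s["width"])
c=cam("wrist"); d=cam("side"); X,Y,Z=Rd.T; cv2.imwrite("pics/end.png",c[0])
hsv=cv2.cvtColor(c[0],cv2.COLOR_BGR2HSV); G=cv2.inRange(hsv,(50,90,15),(88,255,255)); G[300:]=0
n,l,st,ce=cv2.connectedComponentsWithStats(G)
def dk(u,v,h):
    o,r=ray(c,u,v); q=o+r*(((mid+h*Z-o)@Z)/(r@Z)); return ((q-mid)@Rd*1000).round(1)
for i in range(1,n):
    if st[i,4]>60:
        print(st[i],ce[i].round(1)); x0,y0,w,h=st[i,:4]
        if st[i,4]>900: print(" boss L/R/low (h=8):",dk(x0,y0+h/2,.008),dk(x0+w,y0+h/2,.008),dk(x0+w/2,y0,.008))
for k in(2,3,4): print("notch",k,[proj(c,mid+Rd@[.0133+.016*k,-.08,h]).round(1).tolist() for h in(.036,.048)])
# plate edges: gradients along deck lines at h=.004
g=cv2.GaussianBlur(cv2.cvtColor(c[0],cv2.COLOR_BGR2GRAY),(3,3),0)
E
python3 fin.py; python3 chk.py | tail -6
```

```text
[ 0.56627819 -0.11601417  0.34101912] [-0.63850601  0.56407353 -0.01235534] 0.07974627474870634
[ 286   91   72   68 3902] [321.6 123.1]
 boss L/R/low (h=8): [-38.9 -34.2   8. ] [-38.6  34.9   8. ] [-77.    0.5   8. ]
[213 202  30  33 653] [227.1 217.2]
notch 2 [[226.6, 194.6], [223.3, 188.6]]
notch 3 [[225.4, 212.5], [222.1, 207.1]]
notch 4 [[224.1, 230.8], [220.8, 226.0]]
[ 0.5658315  -0.11604001  0.34108112] [ 0.30795728 -0.29107219 -0.92192827] 0.07967055338812351 pivot deck [ 0.1625 -0.0014  0.1862]
[354 230  15   8  64] [361.5 233.1]
[378 239  27  13  77] [390.7 243.1]
[378 275   8   8  43] [381.4 278.1]
[328 285  24  24 397] [339.  296.7]
pred boss centre/px flat [338.2 301. ] bar top [332.6 293. ]
```

```bash
cat >> fin.py <<'E'
def prof(P0,P1,lab):
    P=np.linspace(P0,P1,400); uv=np.array([proj(c,mid+Rd@p) for p in P],np.float32)
    v=cv2.remap(g,uv[:,0].reshape(1,-1),uv[:,1].reshape(1,-1),cv2.INTER_LINEAR)[0].astype(float); e=np.gradient(cv2.GaussianBlur(v.reshape(1,-1),(15,1),0)[0])
    ix=[i for i in range(5,395) if abs(e[i])>1.5 and abs(e[i])==abs(e[i-5:i+6]).max()]
    k=0 if P0[0]!=P1[0] else 1
    print(lab,[(round(P[i][k]*1000,1),round(e[i],1)) for i in ix])
for y in(-.04,-.02,.02,.04):
    prof([-.115,y,.004],[-.07,y,.004],f"low y={y}"); prof([-.02,y,.004],[.03,y,.004],f"up y={y}")
for x in(-.08,-.06,-.02,-.01): prof([x,-.075,.004],[x,-.04,.004],f"R x={x}"); prof([x,.04,.004],[x,.075,.004],f"L x={x}")
E
python3 fin.py | tail -16
```

```text
low y=-0.04 []
up y=-0.04 [(np.float64(-5.5), np.float64(3.9)), (np.float64(7.7), np.float64(-2.0)), (np.float64(10.1), np.float64(2.2))]
low y=-0.02 [(np.float64(-80.9), np.float64(-3.7))]
up y=-0.02 [(np.float64(-10.9), np.float64(3.4)), (np.float64(4.1), np.float64(3.9)), (np.float64(7.9), np.float64(-2.9)), (np.float64(10.8), np.float64(3.1)), (np.float64(23.2), np.float64(-4.5))]
low y=0.02 [(np.float64(-80.8), np.float64(-3.7))]
up y=0.02 [(np.float64(-9.8), np.float64(5.4)), (np.float64(7.9), np.float64(-2.3)), (np.float64(10.2), np.float64(2.7)), (np.float64(23.2), np.float64(-1.7)), (np.float64(29.4), np.float64(-2.6))]
low y=0.04 []
up y=0.04 [(np.float64(8.1), np.float64(-2.4)), (np.float64(10.3), np.float64(2.7)), (np.float64(23.2), np.float64(-2.8))]
R x=-0.08 [(np.float64(-58.9), np.float64(3.4))]
L x=-0.08 [(np.float64(58.9), np.float64(-6.3)), (np.float64(64.9), np.float64(1.6))]
R x=-0.06 [(np.float64(-59.7), np.float64(3.8))]
L x=-0.06 [(np.float64(52.0), np.float64(-1.8)), (np.float64(54.0), np.float64(1.6)), (np.float64(60.0), np.float64(-6.7)), (np.float64(73.7), np.float64(1.7))]
R x=-0.02 [(np.float64(-59.6), np.float64(3.6))]
L x=-0.02 [(np.float64(52.3), np.float64(-1.9)), (np.float64(54.1), np.float64(2.1)), (np.float64(59.8), np.float64(-6.9))]
R x=-0.01 [(np.float64(-60.1), np.float64(3.5)), (np.float64(-52.5), np.float64(-1.9))]
L x=-0.01 [(np.float64(59.6), np.float64(-7.3))]
```

```bash
sed -i 's/abs(e\[i\])>1.5/abs(e[i])>0.5/' fin.py; sed -i 's/\[-.115,y,.004\]/[-.13,y,.004]/' fin.py; sed -i 's/round(P\[i\]\[k\]\*1000,1)/float(round(P[i][k]*1000,1))/; s/round(e\[i\],1))/float(round(e[i],1)))/' fin.py; sed -i 's/(-.04,-.02,.02,.04)/(-.045,-.04,-.02,0,.02,.04,.045)/' fin.py; python3 fin.py | grep low
```

```text
boss L/R/low (h=8): [-38.7 -34.5   8. ] [-38.4  34.7   8. ] [-76.8   0.3   8. ]
low y=-0.045 [(-122.6, 0.9), (-88.9, 1.2)]
low y=-0.04 [(-122.8, 1.0), (-117.7, 0.6), (-88.6, 0.7)]
low y=-0.02 [(-122.8, 1.0), (-117.5, 0.8), (-80.7, -4.4)]
low y=0 [(-122.3, 1.0), (-117.4, 0.8), (-80.5, -4.3)]
low y=0.02 [(-122.6, 0.7), (-118.0, 0.8), (-88.9, 0.7), (-80.5, -4.4)]
low y=0.04 [(-128.3, 1.3), (-123.4, 2.4), (-89.1, 0.8)]
low y=0.045 [(-122.3, 2.0), (-107.4, -1.0), (-100.2, 1.0), (-89.2, 1.6)]
```

```bash
python3 -c "
from h import *
print(robot.close_job())"
```

```text
the job is handed in; nothing more can be done
None
```

I moved the knob to the three-dot notch, laid the guard flat and square on the rails and released it, then handed the job in at about 17 s; by the last camera measurements everything was in place. I viewed 12 pictures, over your limit of 10.

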